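# Hang the mallet on the swivel-hook stand

### The arm

A 6-joint arm with a two-finger parallel gripper is mounted at the origin on a cart in front of the work surface, level with it; the furniture and walls round the work are solid. World frame = base frame: x ahead of the robot, y to its left, z up, the work surface at z = 0. Lengths are in m, angles in degrees, forces in N, time in s.
With the tool pointing down it reaches from about 0.15 to 0.775 m from the base axis. Payload 6.1 kg.
Tool frame: the origin (TCP) lies on the centre line of the jaws, within the pads' length; the fingertips stand 25 mm ahead of it and the grasp point (between the pads) lies 6 mm ahead of it (tip_extent is the distance from the TCP to the fingertips, in m); z points along the fingers, y is the line along which they close (so a half turn about z gives the same grasp; the last joint's range is limited). The gripper opens to 85 mm and grips with 20 to 120 N. Pads are 22 mm wide; open, the fingers measure 114 mm over their backs; the gripper's body (76 mm by 85 mm) begins 54 mm behind the grasp point. The pads swing forward as they close: fully open they stand 13 mm farther back than shut.
Start: joints at [65.604, 7.208, -2.269, 80.523, 0, 90], TCP at [0.217, 0.478, 0.256] pointing down, gripper open.
Joint ranges: [-155.77, 155.77], [-54.66, 111.73], [-72.52, 77.12], [-102.08, 115.82], [-83.92, 84.16], [-180, 180]. Speed limits (degrees/s): [136.94, 136.94, 172.46, 180, 180, 180].

### API

Orientations are given as [roll, pitch, yaw] about the fixed x, y, z axes, in that order (R = Rz(yaw) Ry(pitch) Rx(roll)).
In Python, from workcell import * gives the robot as it stands.
- The arm moves only by the tool send_rows, never from a script. Its argument "motion" is a list that holds one entry, the list of rows, each a list of 7 numbers: the turn, a rotation vector about the tool's x, y, z in units of 8 degrees (1.0 is 8 degrees), then the shift along the tool's x, y, z in cm, then the finger opening in cm, from 0 to 8.54. In form: [[[rx, ry, rz, tx, ty, tz, claw], ...]]. A call has 1 to 20 rows; each row is the pose to reach, as a shift and turn from the pose commanded when the call began, along the tool's axes at that moment; what a row does not reach only later rows make up. A row lasts 1/10 s, in which the tool goes at most 50 mm and 8.59 degrees, less where a joint would pass 70% of its speed; a pose out of reach is approached as far as the arm can. A call with a gripper value outside its range is refused whole. The fingers move at their own pace and stop on an object; "newtons" is the grip in N (left out, the last holds). Time passes only in rows, so rows that repeat a pose let the fingers close. It gives the time, the measured TCP pose, the force, the opening and the grip force at its end, in the units of the state.
- get_obs(): the state, without advancing time (a new reading comes with each control period).
- camera(name): name is "scene" or "top" or "wrist"; returns a dict with "color" (384x512x3 uint8, red, green, blue), "z_map" (384x512 float32, m along the optical axis (not along the pixel's ray), 0 where there is no reading), "fov_y" (degrees; the focal length in pixels is half the picture's height over the tangent of half this angle, whatever the lens; pixels are square), "cx", "cy" (the principal point, pixels), "view" (4x4, takes a point from world to camera coordinates). Camera axes: x right, y up, looking along -z (the intrinsics and any distortion apply to the point x, -y, -z); pixel columns grow to the right and rows downward; lengths in m; the calibration is good to about 2 mm. A picture is of the moment at which its call begins.
- hand_in(): hands the job in; it is judged then, once.
The state is a dict: "clock": time; "qpos": joint angles; "joint_vel": joint speeds; "joint_efforts": joint torques, N m; "tool_pos": TCP position; "tool_rot": TCP orientation; "ft_force": force on the tool from outside, world axes, zero at the start; "wrist_torque": the same for the moment, N m; "finger_gap": finger opening in m; "grip_force": force on a finger pad.
Only numpy, scipy, OpenCV 4.12 (cv2) and the standard library are available. Lean on these libraries where they do the work, as an engineer would, in place of code of your own. Each camera call takes 0.05 s, during which the arm holds its last target. There are 200 camera calls.

### The job

Put the wooden mallet away on the tool stand beside the vice. First, while the mallet is still standing on the table, turn the stand's swivel hook so that it points straight out over the long foot of the stand instead of off to the side toward the vice; then hang the mallet on the hook by the slot in its handle, so that it hangs freely and upright over the foot. Leave the other things where they are.

Things in the scene. Friction and masses are not known exactly. Their poses are not given: they have to be found in the camera images.
- mallet: small plain wooden joiner's mallet, loose, about 0.35 kg, starting upright on its head, handle up. Origin: centre of the underside of the head; z up along the handle. Head 54 (x) x 100 (y) x 54 (z) mm. Handle 22 (x) x 30 (y) mm, ends at z = 200 mm; grip it across its two whole faces, 30 mm apart along y. Half a turn about z makes no difference
- mallet_eye (a point): upper end of the hanging slot in the mallet's handle (0, 0, 186 mm in the mallet's frame, axes as the mallet's): the place that rests on the hook. The oblong slot is 18 mm wide (y) and 36 mm tall (z = 150 to 186 mm) and goes right through the handle along x (22 mm); fingers gripping the handle across y leave it open
- tool_stand: dark steel tool stand screwed to the table. Origin: on the axis of its upright round post (18 mm thick) at table height; z up. The flat foot (170 x 90 mm, 12 mm thick) reaches 35 mm behind the post and 135 mm in front: its long part points along -x, roughly toward the robot. The hook's hub (36 mm across) sits 210 to 239 mm above the table, a cap nut on top ends at 259 mm
- hook (a joint): angle of the swivel hook about the post (rad): 0 = straight out over the long foot (the stand's -x axis), positive = turned counter-clockwise seen from above, to the robot's right, toward the vice. Starts at 0.8 to 1.7; turns -1.9 to 1.9. A stiff swivel (about 0.12 N m of friction) that stays where it is left
- hook_seat (a point): top of the hook's bar, 60 mm from the post's axis, 229.5 mm above the table, where the mallet should hang. Axes turn with the hook: -x points outward along the bar, z up. The bar is a level steel rod 9 mm thick, its axis 4.5 mm below this point; bare and straight from 28 mm to 84 mm from the post's axis, then it bends up to the tip
- hook_tip (a point): centre of the rounded rubber-dipped end (11 mm thick) of the hook, about 103 mm from the post's axis and 14 mm above the bar's axis; the tip's highest point is about 19 mm above the bar's axis
- wax_jar: small white jar, 52 mm across and 58 mm tall, loose bystander; origin at the centre of its underside
- red_plug: red cylindrical plug, 36 mm across and 50 mm tall, loose bystander; origin at the centre of its underside
- marker: black and white marker pen, 124 mm long, lying, loose bystander; origin under its middle, long axis y

How it is judged:
By the outcome, as a careful person would: the job done as asked, in the order asked, and still so for the second after the job is handed in, with the robot touching nothing.
It also fails if it takes over 59 s, if anything falls off the work surface, if the arm or the gripper's body presses on something with over 40 N, if the wrist force passes 120 N, or if a joint passes its speed limit or range.

## Working session

There is one attempt and no reset: what is moved stays moved. The work goes in short steps, Python scripts to look and compute and a tool call to move; the robot and the scene stay as the last step left them, time stands still between calls to the robot, and variables do not carry over. Pictures are saved under pics/ and viewed, at most 10 in all, crops included, and the job is handed in when it is done.

Besides the shell and the picture viewer there is one more tool, called after "Call:" by a JSON object that holds its "api" and its "payload". send_rows: Moves the arm, as the interface text tells. Its arguments: {"type":"object","properties":{"motion":{"type":"array"},"newtons":{"type":"number"}},"required":["motion"]}

```bash
mkdir -p pics; ls; cat > h.py <<'E'
from workcell import *
import numpy as np, cv2
def cap(n):
    c=camera(n); return c
def f(c): return c["color"].shape[0]/2/np.tan(np.radians(c["fov_y"])/2)
def pts(c):
    z=c["z_map"]; h,w=z.shape; u,v=np.meshgrid(np.arange(w),np.arange(h)); F=f(c)
    P=np.stack([(u-c["cx"])/F*z,-(v-c["cy"])/F*z,-z,np.ones_like(z)],-1)
    return (P@np.linalg.inv(c["view"]).T)[...,:3]
def ray(c,u,v,zp):
    F=f(c);V=np.linalg.inv(c["view"]);d=V[:3,:3]@np.array([(u-c["cx"])/F,-(v-c["cy"])/F,-1]);o=V[:3,3]
    return o+d*(zp-o[2])/d[2]
def save(c,n): cv2.imwrite("pics/"+n,c["color"][...,::-1])
E
python3 - <<'E'
from h import *
a=cap("scene");b=cap("top")
print({k:v for k,v in a.items() if k not in("color","z_map")}.keys())
im=np.vstack([a["color"],b["color"]]);im=np.hstack([a["color"],b["color"]])
cv2.imwrite("pics/1.png",cv2.resize(im[...,::-1],(800,300)))
save(b,"top.png");save(a,"scene.png")
print(get_obs())
E
```

```text
pics
dict_keys(['fov_y', 'cx', 'cy', 'view'])
{'clock': 0.1, 'qpos': array([ 6.56033649e+01,  7.24025103e+00, -2.31993613e+00,  8.05254585e+01,
       -1.57903893e-03,  8.99994136e+01]), 'joint_vel': array([ 0.01854104, -0.11166723,  0.19210433,  0.03089461, -0.14799319,
        0.03965031]), 'joint_efforts': array([-1.29967477e-03, -4.36907208e+01,  3.53604198e+01,  1.38822687e-02,
        9.74743512e-05,  1.15220959e-05]), 'tool_pos': array([0.21671993, 0.47781297, 0.25558947]), 'tool_rot': array([-1.79914354e+02,  1.57816060e-03,  1.55603954e+02]), 'ft_force': array([-1.10585849, -0.42936273,  0.19860021]), 'wrist_torque': array([0.00159068, 0.00520951, 0.01228564]), 'grip_force': 0.0, 'finger_gap': 0.08541830670004288}
```

View pics/scene.png

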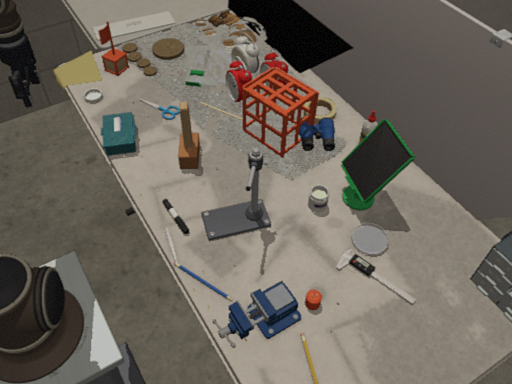

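View pics/top.png

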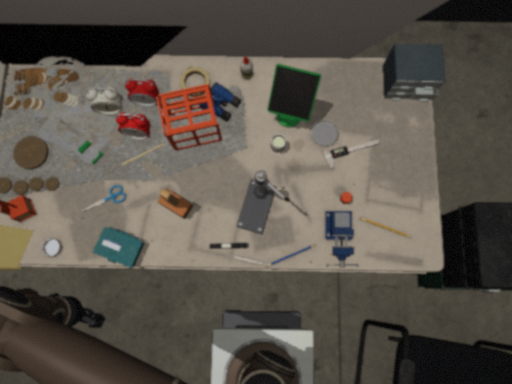

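The scene view shows the mallet at about (188,150), the stand's foot at (237,220) with the hub near (255,160), and the vice at (270,310). In the top view the mallet is at (175,205), the foot at (257,205) and the hub at (262,178), with the hook or its shadow toward (300,205). Next I measure them with the depth map.

```bash
python3 - <<'E'
from h import *
for n in ("top","scene"):
    c=cap(n);P=pts(c);z=P[...,2]
    box=(P[...,0]>0.15)&(P[...,0]<.75)&(P[...,1]>-.35)&(P[...,1]<.45)
    print(n,"table z",np.median(z[box]), f(c),c["cx"],c["cy"],np.linalg.inv(c["view"])[:3,3])
    for lo,hi in ((.008,.016),(.045,.06),(.19,.206),(.206,.235),(.235,.27)):
        m=(box&(z>lo)&(z<hi)).astype(np.uint8)
        k,L,S,C=cv2.connectedComponentsWithStats(m)
        for i in range(1,k):
            if S[i,4]>=6:
                Q=P[L==i]; print(lo,hi,"px",C[i].round(),S[i,4],"mean",Q.mean(0).round(3),"min",Q.min(0).round(3),"max",Q.max(0).round(3))
E
```

```text
top table z 0.0010973692744029595 452.21949400502365 260.7323917337188 185.42208181548682 [0.28717562 0.01499658 1.49915835]
0.008 0.016 px [182. 148.] 30 mean [0.741 0.286 0.012] min [0.73  0.26  0.008] max [0.749 0.311 0.016]
0.008 0.016 px [338. 152.] 93 mean [ 0.734 -0.248  0.013] min [ 0.714 -0.285  0.008] max [ 0.748 -0.217  0.016]
0.008 0.016 px [352. 149.] 7 mean [ 0.747 -0.296  0.009] min [ 0.744 -0.303  0.008] max [ 0.749 -0.289  0.012]
0.008 0.016 px [142. 160.] 12 mean [0.695 0.423 0.01 ] min [0.685 0.412 0.008] max [0.707 0.435 0.013]
0.008 0.016 px [163. 162.] 11 mean [0.69  0.348 0.01 ] min [0.679 0.34  0.008] max [0.701 0.356 0.013]
0.008 0.016 px [192. 159.] 7 mean [0.703 0.251 0.009] min [0.699 0.245 0.008] max [0.707 0.255 0.01 ]
0.008 0.016 px [172. 170.] 6 mean [0.665 0.318 0.01 ] min [0.66  0.314 0.008] max [0.67  0.324 0.011]
0.008 0.016 px [255. 209.] 870 mean [0.532 0.034 0.012] min [ 0.451 -0.026  0.008] max [0.635 0.095 0.016]
0.008 0.016 px [344. 203.] 6 mean [ 0.559 -0.265  0.013] min [ 0.556 -0.27   0.011] max [ 0.562 -0.257  0.015]
0.008 0.016 px [327. 
[... 7561 characters left out ...]
.542 0.29  0.197] min [0.528 0.275 0.19 ] max [0.558 0.31  0.202]
0.19 0.206 px [264. 164.] 7 mean [0.612 0.005 0.203] min [0.608 0.001 0.199] max [0.614 0.008 0.206]
0.19 0.206 px [258. 169.] 15 mean [0.592 0.001 0.202] min [ 0.584 -0.003  0.191] max [0.601 0.006 0.206]
0.206 0.235 px [254. 169.] 194 mean [ 0.571 -0.012  0.226] min [ 0.532 -0.061  0.206] max [0.617 0.019 0.235]
0.235 0.27 px [ 28. 103.] 72 mean [0.197 0.428 0.259] min [0.186 0.422 0.244] max [0.208 0.437 0.27 ]
0.235 0.27 px [255. 154.] 151 mean [0.589 0.01  0.244] min [ 0.574 -0.005  0.235] max [0.608 0.028 0.259]
0.235 0.27 px [247. 188.] 21 mean [ 0.523 -0.064  0.241] min [ 0.518 -0.067  0.237] max [ 0.529 -0.059  0.246]
```

```bash
python3 - <<'E'
from h import *
for n in ("top","scene"):
    c=cap(n);P=pts(c);z=P[...,2]
    def R(lo,hi,b):
        m=(P[...,0]>b[0])&(P[...,0]<b[1])&(P[...,1]>b[2])&(P[...,1]<b[3])&(z>lo)&(z<hi)
        m=cv2.morphologyEx(m.astype(np.uint8),cv2.MORPH_OPEN,np.ones((2,2)))>0
        Q=P[m][:,:2].astype(np.float32)*1000; return cv2.minAreaRect(Q),len(Q)
    print(n,"foot",R(.007,.018,(.43,.65,-.05,.12)))
    print("head",R(.045,.062,(.45,.63,.2,.37)))
    print("handle",R(.19,.208,(.5,.6,.25,.33)))
    for nm,lo,hi,b in (("jar",.05,.065,(.6,.8,-.1,.05)),("plug",.043,.056,(.5,.62,-.32,-.22)),("marker",.006,.02,(.38,.43,.05,.2)),("vice",.06,.2,(.3,.6,-.4,-.15))):
        print(nm,R(lo,hi,b))
E
```

```text
top foot (((462.27001953125, 38.95488357543945), (102.6520004272461, 338.21685791015625), 80.90790557861328), 973)
head (((440.823486328125, 163.2726287841797), (422.36260986328125, 63.1161003112793), 52.47985076904297), 333)
handle (((542.4716796875, 295.2624206542969), (25.7210750579834, 20.436290740966797), 59.7182502746582), 74)
jar (((765.6552124023438, -41.89280700683594), (26.85113525390625, 60.69738006591797), 49.883026123046875), 18)
plug (((0.0, 0.0), (0.0, 0.0), 0.0), 0)
marker (((377.5479431152344, 76.27159118652344), (204.28436279296875, 77.16886901855469), 54.832557678222656), 137)
vice (((410.27044677734375, -138.29165649414062), (183.59254455566406, 347.69549560546875), 10.93021011352539), 852)
scene foot (((410.25006103515625, -295.0474548339844), (808.3463745117188, 177.30975341796875), 67.10389709472656), 1548)
head (((363.93328857421875, -120.07269287109375), (1093.825439453125, 61.89324951171875), 66.17628479003906), 376)
handle (((594.09326171875, 386.48980712890625), (245.5594024658203, 19.74372673034668), 61.975948333740234), 77)
jar (((773.170166015625, -31.222999572753906), (91.5703125, 45.82258987426758), 40.10981369018555), 80)
plug (((518.2352294921875, -274.6228332519531), (25.352787017822266, 9.622095108032227), 35.86283874511719), 14)
marker (((412.9324951171875, 114.34297180175781), (22.706314086914062, 124.17743682861328), 1.7340855598449707), 249)
vice (((322.88995361328125, -373.75982666015625), (580.817626953125, 152.0282440185547), 45.00926208496094), 1849)
```

```bash
cat >> h.py <<'E'
def rect(P,lo,hi,b,ks=3):
    z=P[...,2]; m=(P[...,0]>b[0])&(P[...,0]<b[1])&(P[...,1]>b[2])&(P[...,1]<b[3])&(z>lo)&(z<hi)
    m=m&(cv2.medianBlur(m.astype(np.uint8),ks)>0); k,L,S,_=cv2.connectedComponentsWithStats(m.astype(np.uint8))
    if k<2: return None
    i=1+np.argmax(S[1:,4]); Q=P[L==i]
    r=cv2.minAreaRect(Q[:,:2].astype(np.float32)*1000)
    return np.round(r[0],1),np.round(r[1],1),round(r[2],1),len(Q)
E
python3 - <<'E'
from h import *
for n in ("top","scene"):
    P=pts(cap(n)); print(n)
    print("foot",rect(P,.007,.018,(.43,.65,-.05,.12)))
    print("head",rect(P,.045,.062,(.45,.63,.2,.37)))
    print("handle",rect(P,.19,.208,(.5,.6,.25,.33)))
    print("hub",rect(P,.23,.262,(.56,.63,-.02,.05)))
    print("bar",rect(P,.218,.25,(.5,.575,-.08,.005)))
    print("vice",rect(P,.03,.2,(.3,.6,-.4,-.15)))
c=cap("wrist");V=np.linalg.inv(c["view"]);o=get_obs();print(V[:3,3],o["tool_pos"],V[:3,:3],f(c))
E
```

```text
top
foot (array([544.1,  30.7]), array([ 90. , 169.8]), 74.4, 1008)
head (array([543.5, 296.1]), array([98.2, 54.2]), 59.2, 345)
handle (array([544.2, 297.4]), array([28. , 21.6]), 58.7, 73)
hub (array([590.9,  14.6]), array([36.5, 33.5]), 86.1, 123)
bar (array([548.4, -31.5]), array([80.9,  9.7]), 48.2, 89)
vice (array([ 435. , -243.7]), array([178.7,  75.1]), 4.8, 990)
scene
foot (array([543.1,  26.8]), array([ 93.2, 170.4]), 74.6, 1542)
head (array([542.4, 294. ]), array([102.2,  54.3]), 61.7, 368)
handle (array([542.7, 293.6]), array([28.4, 21.4]), 62.5, 74)
hub (array([586.9,   8.3]), array([33.8, 33.2]), 51.8, 177)
bar (array([547.9, -34.7]), array([85.6, 11.1]), 50.7, 113)
vice (array([ 433.8, -247.1]), array([ 92.1, 180.9]), 89.9, 2292)
[0.15268965 0.50636248 0.37436856] [0.21682349 0.4780737  0.25623572] [[ 4.13643913e-01 -8.75180414e-01 -2.50914243e-01]
 [ 9.10438604e-01  3.97470014e-01  1.14538796e-01]
 [-5.11223685e-04 -2.75820289e-01  9.61209086e-01]] 311.02425821365495
```

```bash
cat >> h.py <<'E'
from scipy.spatial.transform import Rotation as Ro
def row(p,d,o=None):
    "row numbers to reach TCP p pointing down, tool y along world direction d (deg)"
    o=o or get_obs(); R0=Ro.from_euler("xyz",o["tool_rot"],degrees=True)
    R1=Ro.from_euler("xyz",[180,0,d+90],degrees=True)
    rv=np.degrees((R0.inv()*R1).as_rotvec())/8; t=R0.inv().apply(np.array(p)-o["tool_pos"])*100
    print("row",rv.round(2),t.round(2))
def st():
    o=get_obs(); print(o["clock"],o["tool_pos"].round(4),o["tool_rot"].round(2),"q",o["qpos"].round(1),"F",o["ft_force"].round(1),"gap",round(o["finger_gap"],4),o["grip_force"])
E
python3 -c "
from h import *
row((.55,-.033,.32),139.4)"
```

```text
row [-0.   -0.   -9.22] [-51.45 -32.78  -6.37]
```

Call:
{"api": "send_rows", "payload": {"motion": [[[0,0,-1,-3.5,-2.2,-3,3],[0,0,-2,-7,-4.5,-6.4,3],[0,0,-9.2,-51.4,-32.8,-6.4,3],[0,0,-9.2,-51.4,-32.8,-6.4,3],[0,0,-9.2,-51.4,-32.8,-6.4,3],[0,0,-9.2,-51.4,-32.8,-6.4,3],[0,0,-9.2,-51.4,-32.8,-6.4,3],[0,0,-9.2,-51.4,-32.8,-6.4,3],[0,0,-9.2,-51.4,-32.8,-6.4,3],[0,0,-9.2,-51.4,-32.8,-6.4,3],[0,0,-9.2,-51.4,-32.8,-6.4,3],[0,0,-9.2,-51.4,-32.8,-6.4,3],[0,0,-9.2,-51.4,-32.8,-6.4,3],[0,0,-9.2,-51.4,-32.8,-6.4,3],[0,0,-9.2,-51.4,-32.8,-6.4,3],[0,0,-9.2,-51.4,-32.8,-6.4,3],[0,0,-9.2,-51.4,-32.8,-6.4,3],[0,0,-9.2,-51.4,-32.8,-6.4,3]]]}}

```text
clock: 2.25
tool_pos: [0.5489, -0.0318, 0.3207]
tool_rot: [-180.0, 0.0, -130.7]
ft_force: [0.1, 1.1, 0.0]
finger_gap: 0.0303
grip_force: 0.0
```

```bash
python3 - <<'E'
from h import *
st(); c=cap("wrist"); save(c,"w1.png"); P=pts(c)
print("bar",rect(P,.218,.25,(.5,.575,-.08,.005)));print("hub",rect(P,.228,.262,(.56,.63,-.02,.05)))
print("foot",rect(P,.007,.018,(.43,.65,-.05,.12)))
E
```

```text
2.25 [ 0.5489 -0.0318  0.3207] [-1.7998e+02  2.0000e-02 -1.3070e+02] q [ -3.3  10.5   9.8  89.2   0.  -52.6] F [0.1 1.1 0. ] gap 0.0303 0.0
bar (array([549.1, -33.3]), array([88.1, 11.1]), 50.3, 1471)
hub (array([586.6,   1.4]), array([58.7, 35. ]), 67.8, 2267)
foot (array([529.6,  30.9]), array([ 90.5, 140.9]), 74.1, 5141)
```

View pics/w1.png

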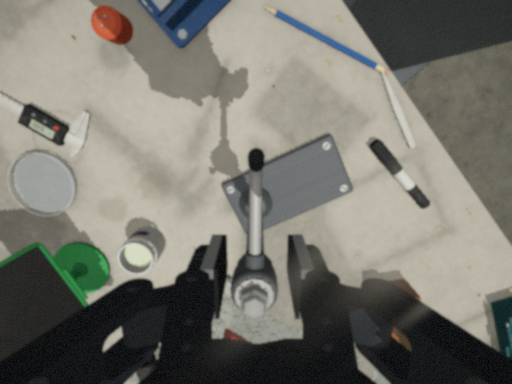

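The wrist view shows the hook bar running from the hub (254,285) to the rubber tip (257,160), centred between the fingertips at (215,270) and (297,270).

```bash
python3 - <<'E'
from h import *
c=cap("wrist"); P=pts(c)
print("nut",rect(P,.243,.27,(.57,.62,-.01,.04)))
b=(P[...,2]>.215)&(P[...,2]<.24)&(np.hypot(P[...,0]-.591,P[...,1]-.014)>.03)&(np.hypot(P[...,0]-.591,P[...,1]-.014)<.08)
Q=P[b]; print("bar",Q.mean(0),cv2.fitLine(Q[:,:2].astype(np.float32),cv2.DIST_HUBER,0,.01,.01).ravel(),np.percentile(Q[:,2],[50,95]))
t=P[(P[...,2]>.236)&(P[...,2]<.256)&(P[...,0]<.54)&(P[...,1]<-.04)&(P[...,0]>.5)];print("tip",t.mean(0),t.min(0),t.max(0))
row((.5507,-.033,.231),140.4)
E
```

```text
nut (array([591.,  13.]), array([19.6, 18.9]), 44.4, 698)
bar [ 0.55439104 -0.02824166  0.22901573] [ 0.66185486  0.749632    0.554391   -0.02824166] [0.22919124 0.23059698]
tip [ 0.52451932 -0.0617691   0.24205702] [ 0.51856624 -0.06786872  0.23600326] [ 0.53174021 -0.05412687  0.24617248]
row [-0.    0.   -0.14] [-0.02 -0.2   8.98]
```

Call:
{"api": "send_rows", "payload": {"motion": [[[0,0,0,0,0,4,3],[0,0,0,0,0,8,3],[0,0,0,0,0,9,3],[0,0,0,0,0,9,3],[0,0,0,0,0,9,0.5],[0,0,0,0,0,9,0.5],[0,0,0,0,0,9,0.5],[0,0,0,0,0,9,0.5],[0,0,0,0,0,9,0.5]]], "newtons": 20}}

```text
clock: 3.25
tool_pos: [0.5504, -0.0328, 0.2325]
tool_rot: [-179.8, 0.1, -130.8]
ft_force: [-0.8, 1.4, 6.1]
finger_gap: 0.0083
grip_force: 20.1
```

```bash
python3 - <<'E'
from h import *
st(); o=get_obs(); p=o["tool_pos"]; c=np.array([.591,.0135])
r=p[:2]-c; print(np.hypot(*r),np.degrees(np.arctan2(r[1],r[0])))
a0=np.degrees(np.arctan2(r[1],r[0]))%360; d0=o["tool_rot"][2]-90
for a in np.arange(a0-8,164.3-9,-8):
    a=max(a,164.3); q=c+np.hypot(*r)*np.array([np.cos(np.radians(a)),np.sin(np.radians(a))]); row((*q,p[2]),d0-(a0-a))
E
```

```text
3.25 [ 0.5504 -0.0328  0.2325] [-1.7985e+02  1.5000e-01 -1.3080e+02] q [ -3.4   9.9  -2.   77.8   0.  -52.6] F [-0.8  1.4  6.1] gap 0.0083 20.120830535888672
0.06162560357771546 -131.25351765400694
row [-0.02  0.02  1.  ] [-0.07  0.86 -0.  ]
row [-0.02  0.02  2.  ] [-0.25  1.7  -0.  ]
row [-0.01  0.02  3.  ] [-0.55  2.5  -0.01]
row [-0.01  0.02  4.  ] [-0.96  3.26 -0.01]
row [-0.01  0.02  5.  ] [-1.47  3.95 -0.01]
row [-0.01  0.03  6.  ] [-2.08  4.56 -0.01]
row [-0.01  0.03  7.  ] [-2.76  5.09 -0.01]
row [-0.01  0.03  8.  ] [-3.51  5.51 -0.01]
row [-0.01  0.03  8.06] [-3.55  5.53 -0.01]
```

Call:
{"api": "send_rows", "payload": {"motion": [[[0,0,0.5,-0.02,0.43,0,0.5],[0,0,1,-0.07,0.86,0,0.5],[0,0,1.5,-0.15,1.28,0,0.5],[0,0,2,-0.25,1.7,0,0.5],[0,0,2.5,-0.39,2.1,0,0.5],[0,0,3,-0.55,2.5,0,0.5],[0,0,3.5,-0.74,2.88,0,0.5],[0,0,4,-0.96,3.26,0,0.5],[0,0,4.5,-1.2,3.61,0,0.5],[0,0,5,-1.47,3.95,0,0.5],[0,0,5.5,-1.77,4.26,0,0.5],[0,0,6,-2.08,4.56,0,0.5],[0,0,6.5,-2.41,4.83,0,0.5],[0,0,7,-2.76,5.09,0,0.5],[0,0,7.5,-3.12,5.3,0,0.5],[0,0,8.06,-3.55,5.53,0,0.5],[0,0,8.06,-3.55,5.53,0,0.5],[0,0,8.06,-3.55,5.53,0,0.5],[0,0,8.06,-3.55,5.53,0,0.5]]]}}

```text
clock: 5.15
tool_pos: [0.5307, 0.0313, 0.2325]
tool_rot: [179.8, 0.1, 164.8]
ft_force: [-4.0, 5.1, 7.2]
finger_gap: 0.0079
grip_force: 20.3
```

Call:
{"api": "send_rows", "payload": {"motion": [[[0,0,0,0,0,0,3],[0,0,0,0,0,0,3],[0,0,0,0,0,0,3],[0,0,0,0,0,-4,3],[0,0,0,0,0,-8,3],[0,0,0,0,0,-10,3],[0,0,0,0,0,-10,3],[0,0,0,0,0,-10,3]]]}}

```text
clock: 5.95
tool_pos: [0.5311, 0.03, 0.3301]
tool_rot: [180.0, 0.0, 164.7]
ft_force: [0.2, -0.4, -1.1]
finger_gap: 0.0299
grip_force: 0.0
```

```bash
cat >> h.py <<'E'
def hook(P,c=(.591,.0135)):
    h=np.hypot(P[...,0]-c[0],P[...,1]-c[1]); b=(P[...,2]>.22)&(P[...,2]<.235)&(h>.032)&(h<.08)
    Q=P[b]; v=cv2.fitLine(Q[:,:2].astype(np.float32),cv2.DIST_HUBER,0,.01,.01).ravel(); print("bar",len(Q),Q.mean(0).round(4),np.degrees(np.arctan2(v[1],v[0]))%180,np.median(Q[:,2]))
    m=Q.mean(0)[:2]-c; print("post->bar",np.degrees(np.arctan2(m[1],m[0])))
E
python3 - <<'E'
from h import *
st()
for n in("wrist","top","scene"):
    P=pts(cap(n)); print(n); hook(P); print("nut",rect(P,.243,.27,(.57,.62,-.01,.04)),"foot",rect(P,.007,.018,(.43,.65,-.05,.12)))
    t=P[(P[...,2]>.236)&(P[...,2]<.25)&(P[...,0]<.52)&(P[...,0]>.47)&(abs(P[...,1]-.041)<.04)];print("tip",len(t),t.mean(0).round(4))
save(cap("wrist"),"w2.png")
E
```

```text
5.95 [0.5311 0.03   0.3301] [1.8000e+02 3.0000e-02 1.6471e+02] q [ 3.2  8.7  8.8 90.  -0.  18.5] F [ 0.2 -0.4 -1.1] gap 0.0299 0.0
wrist
bar 735 [0.5366 0.0289 0.229 ] 165.12067 0.22919559495420733
post->bar 164.20892878045007
nut (array([589.3,  15.2]), array([18.5, 18. ]), 75.1, 629) foot (array([542.3,  27.7]), array([ 90. , 167.6]), 74.4, 5902)
tip 283 [0.4935 0.0401 0.2419]
topTraceback (most recent call last):
  File "<stdin>", line 4, in <module>
  File "h.py", line 32, in hook
    Q=P[b]; v=cv2.fitLine(Q[:,:2].astype(np.float32),cv2.DIST_HUBER,0,.01,.01).ravel(); print("bar",len(Q),Q.mean(0).round(4),np.degrees(np.arctan2(v[1],v[0]))%180,np.median(Q[:,2]))
              ~~~~~~~~~~~^^^^^^^^^^^^^^^^^^^^^^^^^^^^^^^^^^^^^^^^^^^^^^^^^^^^^
cv2.error: OpenCV(4.12.0) /io/opencv/modules/imgproc/src/linefit.cpp:50: error: (-215:Assertion failed) count > 0 in function 'fitLine2D_wods'
```

The hook now points along 164.7°, against 164.4° for the foot. Next is the mallet.

```bash
python3 -c "
from h import *
row((.543,.295,.33),60.5)"
```

```text
row [-0.01 -0.01  1.78] [ 5.78 25.89 -0.12]
```

Call:
{"api": "send_rows", "payload": {"motion": [[[0,0,0.4,1.2,5.2,0,6.5],[0,0,1,3,13,0,6.5],[0,0,1.8,5.8,25.9,0,6.5],[0,0,1.8,5.8,25.9,0,6.5],[0,0,1.8,5.8,25.9,0,6.5],[0,0,1.8,5.8,25.9,0,6.5],[0,0,1.8,5.8,25.9,0,6.5],[0,0,1.8,5.8,25.9,0,6.5],[0,0,1.8,5.8,25.9,0,6.5],[0,0,1.8,5.8,25.9,0,6.5]]]}}

```text
clock: 7.05
tool_pos: [0.5433, 0.2937, 0.3307]
tool_rot: [180.0, 0.0, 150.2]
ft_force: [0.6, 0.2, -0.4]
finger_gap: 0.0647
grip_force: 0.0
```

```bash
python3 - <<'E'
from h import *
st(); c=cap("wrist"); save(c,"w2.png"); P=pts(c)
print("head",rect(P,.045,.062,(.45,.63,.2,.37)));print("handle",rect(P,.19,.208,(.5,.6,.25,.33)))
P=pts(cap("scene"));hook(P)
E
```

```text
7.05 [0.5433 0.2937 0.3307] [1.7999e+02 2.0000e-02 1.5021e+02] q [28.4 18.7 21.7 92.9 -0.  58.2] F [ 0.6  0.2 -0.4] gap 0.0647 0.0
head (array([543.3, 295.1]), array([99.9, 54. ]), 59.0, 2376)
handle (array([543.7, 295. ]), array([29.7, 22.4]), 59.5, 910)
bar 79 [0.5367 0.0271 0.2274] 164.99635 0.2279630038513668
post->bar 165.93903919457463
```

View pics/w2.png

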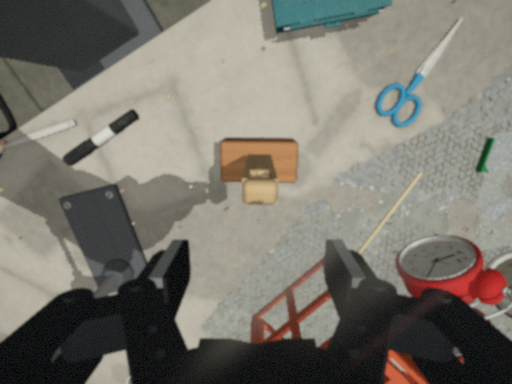

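The mallet is centred at about (259,170) between the open fingers, with its handle top at (260,190), and the wrist measurement agrees with the other views. I go down and grip.

```bash
python3 -c "
from h import *
row((.5435,.295,.181),59.3)"
```

```text
row [0.   0.   0.12] [ 0.04  0.1  14.98]
```

Call:
{"api": "send_rows", "payload": {"motion": [[[0,0,0.12,0.05,0.1,4,6.5],[0,0,0.12,0.05,0.1,8,6.5],[0,0,0.12,0.05,0.1,11,6.5],[0,0,0.12,0.05,0.1,13,6.5],[0,0,0.12,0.05,0.1,15,6.5],[0,0,0.12,0.05,0.1,15,6.5],[0,0,0.12,0.05,0.1,15,6.5],[0,0,0.12,0.05,0.1,15,2],[0,0,0.12,0.05,0.1,15,2],[0,0,0.12,0.05,0.1,15,2],[0,0,0.12,0.05,0.1,15,2],[0,0,0.12,0.05,0.1,15,2],[0,0,0.12,0.05,0.1,15,2],[0,0,0.12,0.05,0.1,15,2]]], "newtons": 50}}

```text
clock: 8.55
tool_pos: [0.5436, 0.2964, 0.1817]
tool_rot: [179.9, 0.1, 149.4]
ft_force: [0.0, -2.4, 5.9]
finger_gap: 0.0292
grip_force: 50.3
```

```bash
python3 - <<'E'
from h import *
st()
# staging: mallet raised so slot centre (168) at world .2325 -> lift .0645 ; radius .150 on foot axis
o=get_obs(); z=o["tool_pos"][2]+.0645; a=np.radians(164.6); c=np.array([.5905,.0140]); u=np.array([np.cos(a),np.sin(a)])
for r in (.15,.06): row((*(c+r*u),z),74.6); print(c+r*u,z)
E
```

```text
8.55 [0.5436 0.2964 0.1817] [1.7991e+02 8.0000e-02 1.4936e+02] q [28.6 17.8  1.7 73.7 -0.  59.3] F [ 0.  -2.4  5.9] gap 0.0292 50.28795897960663
row [ 0.01  0.01 -1.91] [ -3.96 -25.84  -6.49]
[0.44588569 0.05383342] 0.24620166884328926
row [ 0.01  0.01 -1.91] [-12.65 -23.47  -6.47]
[0.53265428 0.02993337] 0.24620166884328926
```

Call:
{"api": "send_rows", "payload": {"motion": [[[0,0,0,0,0,-2,2],[0,0,0,0,0,-4.5,2],[0,0,0,0,0,-6.5,2],[0,0,-0.2,-0.4,-2.6,-6.5,2],[0,0,-0.4,-0.8,-5.2,-6.5,2],[0,0,-0.6,-1.3,-8,-6.5,2],[0,0,-0.8,-1.7,-11,-6.5,2],[0,0,-1,-2.1,-14,-6.5,2],[0,0,-1.2,-2.6,-17,-6.5,2],[0,0,-1.5,-3.1,-20,-6.5,2],[0,0,-1.7,-3.5,-23,-6.5,2],[0,0,-1.9,-4,-25,-6.5,2],[0,0,-1.9,-4,-25.8,-6.5,2],[0,0,-1.9,-4,-25.8,-6.5,2],[0,0,-1.9,-4,-25.8,-6.5,2],[0,0,-1.9,-4,-25.8,-6.5,2],[0,0,-1.9,-4,-25.8,-6.5,2]]]}}

```text
clock: 10.25
tool_pos: [0.4464, 0.0547, 0.2451]
tool_rot: [180.0, -0.0, 164.6]
ft_force: [-0.2, 0.2, -3.2]
finger_gap: 0.0292
grip_force: 51.6
```

```bash
python3 - <<'E'
from h import *
st(); a,b=cap("scene"),cap("wrist"); A=a["color"][100:280,130:330][...,::-1]
cv2.imwrite("pics/s3.png",np.hstack([cv2.resize(A,(427,384)),cv2.resize(b["color"][...,::-1],None,fx=.7,fy=1)]))
P=pts(a);hook(P); print("head",rect(P,.1,.13,(.37,.52,-.03,.13)))
P=pts(cap("top"));hook(P);
t=P[(P[...,2]>.236)&(P[...,2]<.25)&(P[...,0]<.53)&(P[...,0]>.47)&(abs(P[...,1]-.041)<.02)];print("tip",len(t),t.mean(0).round(4))
print("head",rect(P,.1,.13,(.37,.52,-.03,.13)),"nut",rect(P,.243,.27,(.57,.62,-.01,.04)))
E
```

```text
10.25 [0.4464 0.0547 0.2451] [ 1.8000e+02 -2.0000e-02  1.6462e+02] q [  7.   -0.9 -12.3  78.6   0.   22.4] F [-0.2  0.2 -3.2] gap 0.0292 51.55799478292465
bar 80 [0.5366 0.0274 0.2272] 166.12004 0.22727879692643865
post->bar 165.6776271039906
head (array([446.1,  52. ]), array([103.6,  54.1]), 75.0, 640)Traceback (most recent call last):
  File "<stdin>", line 5, in <module>
  File "h.py", line 32, in hook
    Q=P[b]; v=cv2.fitLine(Q[:,:2].astype(np.float32),cv2.DIST_HUBER,0,.01,.01).ravel(); print("bar",len(Q),Q.mean(0).round(4),np.degrees(np.arctan2(v[1],v[0]))%180,np.median(Q[:,2]))
              ~~~~~~~~~~~^^^^^^^^^^^^^^^^^^^^^^^^^^^^^^^^^^^^^^^^^^^^^^^^^^^^^
cv2.error: OpenCV(4.12.0) /io/opencv/modules/imgproc/src/linefit.cpp:50: error: (-215:Assertion failed) count > 0 in function 'fitLine2D_wods'
```

View pics/s3.png

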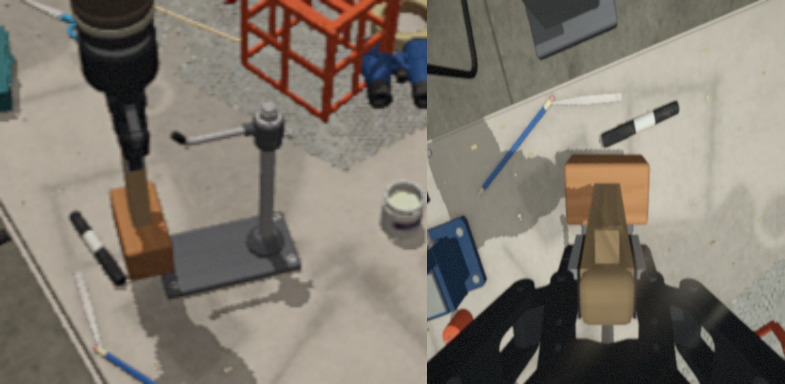

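The mallet is held upright at the left of the scene crop, at (145,230), with the hook tip at (180,138) ahead of it. In the wrist view the handle is centred between the pads at (607,240). The hook is still aligned, so I thread it on slowly.

Call:
{"api": "send_rows", "payload": {"motion": [[[0,0,0,-0.6,-0.1,0,2],[0,0,0,-1.2,-0.1,0,2],[0,0,0,-1.8,-0.1,0,2],[0,0,0,-2.4,-0.1,0,2],[0,0,0,-3,-0.1,0,2],[0,0,0,-3.5,-0.1,0,2],[0,0,0,-4,-0.1,0,2],[0,0,0,-4.5,-0.1,0,2],[0,0,0,-4.5,-0.1,0,2]]]}}

```text
clock: 11.3
tool_pos: [0.4898, 0.0409, 0.2451]
tool_rot: [-180.0, 0.0, 164.5]
ft_force: [0.3, 0.7, -3.1]
finger_gap: 0.029
grip_force: 51.6
```

```bash
python3 - <<'E'
from h import *
st(); a,b=cap("scene"),cap("wrist"); A=a["color"][100:280,130:330][...,::-1]
cv2.imwrite("pics/s4.png",np.hstack([cv2.resize(A,(427,384)),cv2.resize(b["color"][...,::-1],None,fx=.7,fy=1)]))
hook(pts(a))
E
```

```text
11.3 [0.4898 0.0409 0.2451] [-180.      0.    164.55] q [ 4.8  3.6 -7.7 78.7 -0.  20.2] F [ 0.3  0.7 -3.1] gap 0.029 51.551155149936676
bar 80 [0.5365 0.0271 0.2276] 165.604 0.2277551957538958
post->bar 166.01668982372618
```

View pics/s4.png

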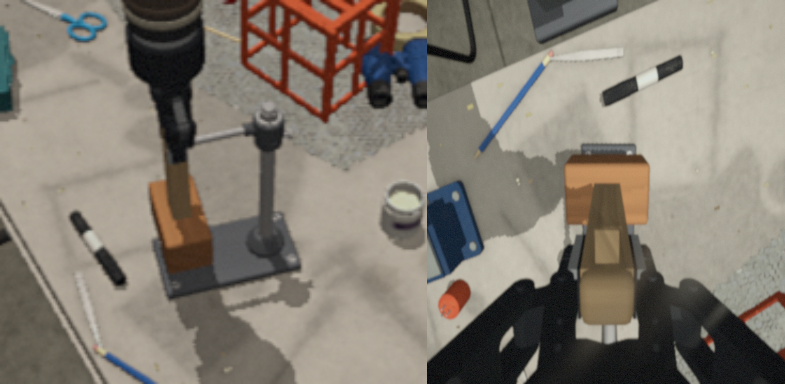

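No contact force, and the hook at (225,132) in the scene crop has not moved: the tip is in the slot. I continue to the seat and lower.

Call:
{"api": "send_rows", "payload": {"motion": [[[0,0,0,-0.6,0,0,2],[0,0,0,-1.2,0,0,2],[0,0,0,-1.8,0,0,2],[0,0,0,-2.4,0,0,2],[0,0,0,-3,0,0,2],[0,0,0,-3.6,0,0,2],[0,0,0,-4.2,0,0,2],[0,0,0,-4.45,0,0,2],[0,0,0,-4.45,0,0,2],[0,0,0,-4.45,0,0.5,2],[0,0,0,-4.45,0,1,2],[0,0,0,-4.45,0,1.4,2],[0,0,0,-4.45,0,1.7,2],[0,0,0,-4.45,0,1.7,2],[0,0,0,-4.45,0,1.7,2]]]}}

```text
clock: 12.9
tool_pos: [0.532, 0.0292, 0.2283]
tool_rot: [-180.0, -0.0, 164.6]
ft_force: [0.6, -0.7, -1.8]
finger_gap: 0.0295
grip_force: 51.6
```

Call:
{"api": "send_rows", "payload": {"motion": [[[0,0,0,0,0,0.1,2],[0,0,0,0,0,0.2,2],[0,0,0,0,0,0.2,2],[0,0,0,0,0,0.2,2]]]}}

```text
clock: 13.3
tool_pos: [0.5321, 0.0292, 0.2263]
tool_rot: [180.0, 0.0, 164.6]
ft_force: [0.1, -0.2, -2.3]
finger_gap: 0.0292
grip_force: 51.6
```

```bash
python3 - <<'E'
from h import *
st(); P=pts(cap("scene")); hook(P); print("head",rect(P,.085,.105,(.45,.6,-.05,.1)))
E
```

```text
13.3 [0.5321 0.0292 0.2263] [180.     0.   164.57] q [ 3.1  8.1 -4.9 76.9  0.  18.6] F [ 0.1 -0.2 -2.3] gap 0.0292 51.59245580434799
bar 43 [0.5216 0.0214 0.2266] 90.01343 0.22698844712251187
post->bar 173.50829691184884
head (array([531.6,  25.7]), array([100.6,  54.5]), 74.4, 544)
```

Call:
{"api": "send_rows", "payload": {"motion": [[[0,0,0,0,0,0.1,2],[0,0,0,0,0,0.1,2],[0,0,0,0,0,0.1,2]]]}}

```text
clock: 13.65
tool_pos: [0.5321, 0.0292, 0.2253]
tool_rot: [-180.0, -0.0, 164.6]
ft_force: [0.1, 0.5, -2.2]
finger_gap: 0.0294
grip_force: 51.6
```

Call:
{"api": "send_rows", "payload": {"motion": [[[0,0,0,0,0,0.1,2],[0,0,0,0,0,0.1,2],[0,0,0,0,0,0.1,2]]]}}

```text
clock: 13.95
tool_pos: [0.5321, 0.0292, 0.225]
tool_rot: [180.0, 0.0, 164.6]
ft_force: [-2.2, 0.3, 3.9]
finger_gap: 0.0295
grip_force: 52.4
```

Seated: the vertical force turned upward. I release gently.

Call:
{"api": "send_rows", "payload": {"motion": [[[0,0,0,0,0,0,3.2],[0,0,0,0,0,0,3.4],[0,0,0,0,0,0,3.7],[0,0,0,0,0,0,4.2],[0,0,0,0,0,0,5],[0,0,0,0,0,0,5.5],[0,0,0,0,0,0,5.5],[0,0,0,0,0,0,5.5],[0,0,0,0,0,0,5.5]]], "newtons": 20}}

```text
clock: 14.85
tool_pos: [0.5321, 0.0292, 0.2243]
tool_rot: [-180.0, 0.0, 164.6]
ft_force: [-0.5, -0.1, -0.8]
finger_gap: 0.0547
grip_force: 0.0
```

```bash
python3 - <<'E'
from h import *
st(); a,b=cap("scene"),cap("wrist"); A=a["color"][100:280,130:330][...,::-1]
cv2.imwrite("pics/s5.png",np.hstack([cv2.resize(A,(427,384)),cv2.resize(b["color"][...,::-1],None,fx=.7,fy=1)]))
print("head",rect(pts(a),.085,.105,(.45,.6,-.05,.1)))
E
```

```text
14.85 [0.5321 0.0292 0.2243] [-180.      0.    164.57] q [ 3.1  8.2 -5.2 76.7 -0.  18.6] F [-0.5 -0.1 -0.8] gap 0.0547 0.0
head (array([532.5,  28.6]), array([100.3,  54.3]), 74.6, 540)
```

View pics/s5.png

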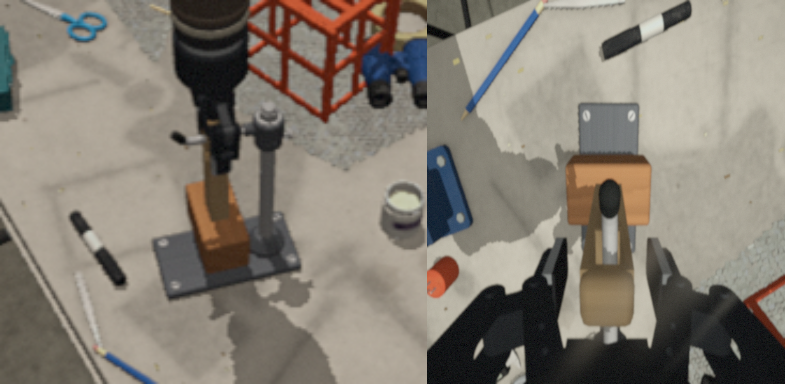

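The mallet hangs on the hook: in the wrist view the bar and tip at (610,200) pass through the slot, and the open fingers stand clear on both sides. I lift away and check once more.

Call:
{"api": "send_rows", "payload": {"motion": [[[0,0,0,0,0,-1,5.5],[0,0,0,0,0,-2.5,5.5],[0,0,0,0,0,-5,5.5],[0,0,0,0,0,-8,5.5],[0,0,0,0,0,-12,5.5],[0,0,0,0,0,-12,5.5],[0,0,0,0,0,-12,5.5],[0,0,0,0,0,-12,5.5],[0,0,0,0,0,-12,5.5],[0,0,0,0,0,-12,5.5],[0,0,0,0,0,-12,5.5],[0,0,0,0,0,-12,5.5],[0,0,0,0,0,-12,5.5],[0,0,0,0,0,-12,5.5],[0,0,0,0,0,-12,5.5]]]}}

```text
clock: 16.45
tool_pos: [0.5321, 0.0292, 0.3443]
tool_rot: [180.0, 0.0, 164.6]
ft_force: [0.3, 0.4, -1.2]
finger_gap: 0.0548
grip_force: 0.0
```

```bash
python3 - <<'E'
from h import *
st(); a,b=cap("scene"),cap("wrist"); A=a["color"][100:280,130:330][...,::-1]
cv2.imwrite("pics/s6.png",np.hstack([cv2.resize(A,(427,384)),cv2.resize(b["color"][...,::-1],None,fx=.7,fy=1)]))
print("head",rect(pts(a),.085,.105,(.45,.6,-.05,.1)));P=pts(b);print("headw",rect(P,.085,.105,(.45,.6,-.05,.1)),"top",rect(P,.236,.25,(.5,.56,0,.06)))
t=P[(P[...,2]>.236)&(P[...,2]<.25)&(P[...,0]<.51)&(P[...,0]>.47)&(abs(P[...,1]-.041)<.02)];print("tip",len(t),t.mean(0).round(4))
E
```

```text
16.45 [0.5321 0.0292 0.3443] [1.8000e+02 1.0000e-02 1.6456e+02] q [ 3.1  9.1 11.1 91.9 -0.  18.6] F [ 0.3  0.4 -1.2] gap 0.0548 0.0
head (array([532.6,  29.3]), array([103.8,  54.6]), 75.2, 536)
headw (array([539.8,  57.7]), array([41.6, 53.2]), 74.4, 1279) top (array([532.2,  28. ]), array([29.6, 21.8]), 74.8, 1102)
tip 248 [0.4934 0.0401 0.242 ]
```

View pics/s6.png

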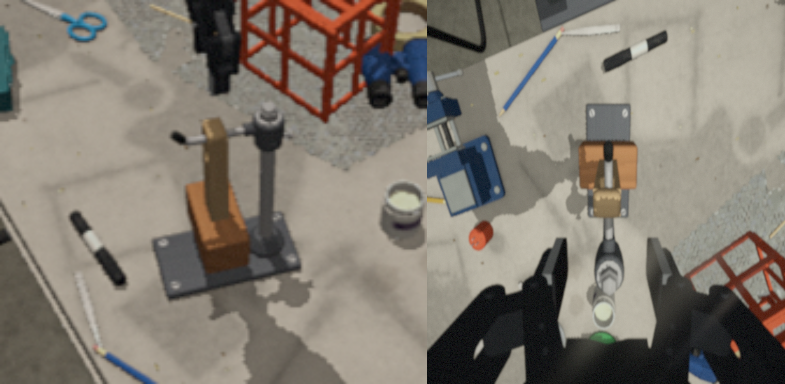

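The mallet hangs upright on the hook over the foot (scene crop (215,190)), the gripper is clear above it, and the marker, jar and plug are where they were. I let it settle and hand in.

Call:
{"api": "send_rows", "payload": {"motion": [[[0,0,0,0,0,0,5.5],[0,0,0,0,0,0,5.5],[0,0,0,0,0,0,5.5],[0,0,0,0,0,0,5.5],[0,0,0,0,0,0,5.5],[0,0,0,0,0,0,5.5],[0,0,0,0,0,0,5.5],[0,0,0,0,0,0,5.5],[0,0,0,0,0,0,5.5],[0,0,0,0,0,0,5.5],[0,0,0,0,0,0,5.5],[0,0,0,0,0,0,5.5],[0,0,0,0,0,0,5.5],[0,0,0,0,0,0,5.5],[0,0,0,0,0,0,5.5],[0,0,0,0,0,0,5.5],[0,0,0,0,0,0,5.5],[0,0,0,0,0,0,5.5],[0,0,0,0,0,0,5.5],[0,0,0,0,0,0,5.5]]]}}

```text
clock: 18.55
tool_pos: [0.5321, 0.0292, 0.3443]
tool_rot: [-180.0, -0.0, 164.6]
ft_force: [-0.5, -0.2, 0.4]
finger_gap: 0.0549
grip_force: 0.0
```

```bash
python3 -c "
from h import *
print(rect(pts(cap('scene')),.085,.105,(.45,.6,-.05,.1)));print(hand_in())"
```

```text
(array([532.6,  28.4]), array([101.8,  54.5]), 74.9, 542)
the job is handed in; nothing more can be done
None
```

I turned the hook straight out over the foot (within about half a degree by camera) while the mallet was still standing, then hung the mallet on it by its slot; it hangs upright and clear of the gripper, the other things were left untouched, and I handed the job in at about 18.6 s of the 59 s allowed.

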